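# Eject a test coupon and gauge it

## Task

Push the spring ejector slide of the coupon holder all the way in so that the steel coupon slides out from under the cover to the open end, and let the slide spring back. Then take the spring-tipped thickness probe out of its stand and hold it upright with its tip inside the ring marked on the coupon, pressing lightly so that the tip is pushed about half way in, and finish while still holding it there. Do not touch the coupon with the gripper, never press the probe hard, and leave everything else on the bench where it is.

Things in the scene. Friction and masses are not known exactly. Their poses are not given: they have to be found in the camera images.
- holder: Fixed aluminium block 260 (x) x 60 x 22 mm, origin under its centre, left or right of the robot. Its +x (roughly to the robot's left) is the push direction. Channel floor 22 above the bench; dark cover over x = -30 to +55, top at 38; rails 33 apart, 27 high, guide the coupon on the open end; a cross bar (28 high) with inner face at x = +120 stops it.
- ejector (a joint): Ejector slide, m along the holder's +x: 0 at rest, 0.063 fully in (hard stop). A spring returns it (1.5 N at rest to 4.7 N fully in). It pushes the coupon's rear edge; fully in, the coupon's origin is at holder x = +88 mm or more.
- ejector_knob (a point): Centre of the top of the slide's upright black knob, a plate 12 mm thick (along the holder's x) x 28 wide, from 28 to 78 above the bench, at holder x = -110 at rest. The holder behind it (to x = -130) is at most 27 high. Push it from behind with shut fingers, or pinch its width.
- coupon: Loose flat steel coupon 60 (x) x 30 x 8 mm, about 110 g, in the holder's channel, its x along the holder's x. Origin: centre of its underside, at holder x = +27 to +39 at the start (mostly under the cover), +90 when against the end bar.
- coupon_mark (a point): Centre of the ring (inner diameter 14 mm, with a dot) engraved on the coupon's top face, 12 from the coupon's centre towards its +x end, 30 above the bench; under the cover at the start.
- stand: Fixed grey plastic block 70 x 70 x 70 mm with a vertical hole, diameter 26, 66 deep, in its top. Origin: centre of the underside. On the other side from the holder.
- probe: Loose pen-type thickness probe, about 150 g, upright in the stand. Origin: on its axis at the handle's underside, which rests on the stand 70 mm above the bench; z up. Black square handle 28 x 28 x 62 high above the origin, flats along its x and y; below it a steel barrel, diameter 22, 45 long, then the brass spring tip, 15 sticking out.
- probe_tip (a joint): How far the probe's spring tip is pushed in, m: 0 free, 0.012 fully in (hard stop). 0.5 N to begin moving, plus 0.25 N per mm: 2 N half way, 3.5 N fully in.
- probe_point (a point): Centre of the flat end (diameter 8) of the probe's spring tip: 60 below the probe's origin when free, on its axis.
- star_knob: Bystander: black lobed hand knob with white cap, 50 across, 32 high, near one long side of the holder. Origin: centre of underside.
- spring_bolt: Bystander: steel bolt with a spring on it, standing on its head, 16 across, 56 high, near the other long side of the holder.
- gasket: Bystander: flat white ring 52 across, 5 high, lying near the stand.
- beaker: Bystander: glass beaker 60 across, 80 high.
- clamp_ring: Bystander: black three-lobed flange ring, about 118 across, 16 high.
- sample_bottle: Bystander: amber glass jar 44 across, 90 high.
- wrench: Bystander: wrench lying flat at the robot's right.
Not all that is in view belongs to the job. Of the things that look like the probe, the middle-sized one is meant.

How it is judged:
By the outcome, as a careful person would: the job done as asked, in the order asked, and still so for the second after the job is handed in, while the arm keeps its last pose, push and grip.
It also fails if it takes over 58 s, if anything falls off the work surface, if the arm or the gripper's body presses on something with over 40 N, if the wrist force passes 120 N, or if a joint passes its speed limit or range.

## Robot

A 7-joint arm with a two-finger parallel gripper is mounted at the origin on the work surface. World frame = base frame: x ahead of the robot, y to its left, z up, the work surface at z = 0. Lengths are in m, angles in rad, forces in N, time in s.
With the tool pointing down it reaches from about 0.35 to 0.9 m from the base axis. Payload 8.1 kg.
Tool frame: the origin (TCP) lies on the centre line of the jaws, within the pads' length; the fingertips stand arm.tip_extent ahead of it and the grasp point (between the pads) lies 3 mm ahead of it (arm.tip_extent is the distance from the TCP to the fingertips, in m); y points along the fingers, z is the direction in which the jaws open and shut, and the axes are right-handed (so a half turn about y gives the same grasp; the last joint's range is limited). The gripper opens to 92 mm and grips with 3 to 60 N. Pads are 19 mm wide; open, the fingers measure 130 mm over their backs; the gripper's body (75 mm by 190 mm) begins 47 mm behind the grasp point.
Start: joints at [-1.4, 0.434, 0.025, 1.573, -0.012, 1.134, -0.075], TCP at [0.169, 0.602, 0.249] pointing down, gripper open.
Joint ranges: [-2.62, 2.62], [-0.44, 2.09], [-1.27, 1.32], [0.08, 2.57], [-1.32, 4.46], [0.12, 2], [-2.74, 2.74]. Speed limits (rad/s): [2.22, 2.22, 3.01, 3.01, 3.14, 3.14, 3.14].

## Interface

Orientations are given as a rotation vector (axis times angle).
In Python, from cell import observe, get_image, sign_off, boxes_of, place_of, arm gives the robot as it stands.
- The arm moves only by the tool arm_command, never from a script. Its argument "plan" is a list of rows, each a list of 2 entries, a list of its own where there are three numbers: the shift along the tool's x, y, z in m, then the turn, a rotation vector about the tool's x, y, z in degrees. In form: [[[tx, ty, tz], [ax, ay, az]], ...]. A call has 1 to 5 rows; each row is the pose to reach, as a shift and turn from the pose commanded when the call began, along the tool's axes at that moment; what a row does not reach only later rows make up. A row lasts 1/10 s, in which the tool goes at most 50 mm and 8.59 degrees, less where a joint would pass 70% of its speed; a pose out of reach is approached as far as the arm can. A call with a gripper value outside its range is refused whole. "fingers" is the closure, from -1 (fully open) to 1 (shut), set as the call begins (left out, the last holds). The fingers move at their own pace and stop on an object; "squeeze" is the grip in N (left out, the last holds). Time passes only in rows, so rows that repeat a pose let the fingers close. It gives the time, the measured TCP pose, the force and the opening at its end, in the units of the state.
- observe(): the state, without advancing time (a new reading comes with each control period).
- get_image(name): name is "scene" or "side" or "wrist"; returns a dict with "color" (384x512x3 uint8, red, green, blue), "camera_matrix" (3x3 intrinsics, pixels), "world_to_cam" (4x4, takes a point from world to camera coordinates); the wrist camera has in their place "mount" (4x4, takes a point from camera to tool coordinates, whose origin is the TCP and whose axes are the tool frame's). Camera axes: x right, y up, looking along -z (the intrinsics and any distortion apply to the point x, -y, -z); pixel columns grow to the right and rows downward; lengths in m; the calibration is good to about 2 mm. A picture is of the moment at which its call begins: read the wrist's pose just before it. There is no depth.
- sign_off(): hands the job in, once; it reports no verdict.
Trained networks look in a picture, given as the dict that the camera call returned (one of the last four; its "shot" number tells which), for a name from the list of things; names that differ only in an ending like _2 or _b are one class to them, and where a whole thing is asked for, a point or a joint stands for the part that bears it (a point fixed in the world has none). Each returns a list of dicts, best first, with "confidence" (0 to 1); they miss things now and then, are a little off and sometimes report something else, mostly with a low value. They report only what shows in the picture. A call takes as long as a camera call. They do not tell look-alikes from the thing itself.
- boxes_of(picture, thing): "point" ([column, row] in pixels, amid what is visible of it).
- place_of(picture, thing): "point" ([column, row] in pixels: a listed point, or the origin of a listed thing).
The state is a dict: "clock": time; "joints": joint angles; "dq": joint speeds; "joint_efforts": joint torques, N m; "position": TCP position; "ee_rot": TCP orientation; "force": force on the tool from outside, world axes, zero at the start; "ft_torque": the same for the moment, N m; "width": opening from 0.0 (shut) to 1.0 (fully open).
Only numpy, scipy, OpenCV 4.12 (cv2) and the standard library are available. Lean on these libraries where they do the work, as an engineer would, in place of code of your own. Each camera call takes 0.05 s, during which the arm holds its last target.

## Working session

There is one attempt and no reset: what is moved stays moved. The work goes in short steps, Python scripts to look and compute and a tool call to move; the robot and the scene stay as the last step left them, time stands still between calls to the robot, and variables do not carry over. Pictures are saved under pics/ and viewed, and the job is handed in when it is done.

Besides the shell and the picture viewer there is one more tool, called after "Emit:" by a JSON object that holds its "name" and its "arguments", one argument or row to a line. arm_command: Moves the arm, as the interface text tells. Its arguments: {"type":"object","properties":{"plan":{"type":"array","items":{"type":"array"}},"fingers":{"type":"number"},"squeeze":{"type":"number"}},"required":["plan"]}

```bash
ls; mkdir -p pics; cat > h.py <<'E'
import numpy as np, cv2
from cell import *
from scipy.spatial.transform import Rotation as R
def save(p,n): cv2.imwrite('pics/'+n+'.png', cv2.cvtColor(p['color'],cv2.COLOR_RGB2BGR))
def c2w(p,st=None):
    if 'world_to_cam' in p: return np.linalg.inv(p['world_to_cam'])
    T=np.eye(4);T[:3,:3]=R.from_rotvec(st['ee_rot']).as_matrix();T[:3,3]=st['position']
    return T@np.array(p['mount'])
def ray(p,uv,st=None):
    T=c2w(p,st);K=np.array(p['camera_matrix'])
    d=np.linalg.inv(K)@[uv[0],uv[1],1]; d=np.array([d[0],-d[1],-d[2]])
    return T[:3,3],T[:3,:3]@d
def atz(p,uv,z,st=None):
    o,d=ray(p,uv,st); return o+d*(z-o[2])/d[2]
def proj(p,P,st=None):
    q=np.linalg.inv(c2w(p,st))@np.append(P,1); K=np.array(p['camera_matrix'])
    v=K@[q[0],-q[1],-q[2]]; return v[:2]/v[2]
E
python3 - <<'E'
from h import *
s=observe();print(s)
try: print(arm.tip_extent, [a for a in dir(arm) if a[0]!='_'])
except Exception as e: print(e)
for n in('scene','side','wrist'):
    p=get_image(n);save(p,n+'0');print(n,[k for k in p], np.linalg.norm(p['color']))
    for t,z in(('ejector_knob',.078),('coupon',.022),('holder',0),('stand',0),('probe',.07),('star_knob',0),('spring_bolt',0)):
        for r in place_of(p,t)[:4]: print(t,np.round(r['point'],1),round(r['confidence'],2),np.round(atz(p,r['point'],z,s),3))
E
```

```text
pics
{'clock': 0.0, 'joints': array([-1.39956833,  0.43519894,  0.02493131,  1.57409605, -0.01158867,
        1.13399285, -0.07511338]), 'dq': array([ 0.00100522, -0.00150683,  0.00110442,  0.00011788,  0.00093432,
       -0.00030881, -0.00109164]), 'joint_efforts': array([ 5.05126991e-04, -6.67822981e+01,  9.85365249e-01, -3.14460754e+01,
       -6.06078096e-02,  4.24256630e-02,  1.72542527e-04]), 'position': array([0.16891545, 0.60124641, 0.24795981]), 'ee_rot': array([-1.56163538,  0.21508214, -0.21495795]), 'force': array([ 0.54988529, -0.73427346,  0.20979265]), 'ft_torque': array([-0.00238329, -0.02606412, -0.04161485]), 'width': 1.003347428442871}
0.022 ['PlanningError', 'tip_extent']
scene ['color', 'camera_matrix', 'world_to_cam', 'shot'] 89448.93407414087
ejector_knob [313.8 191.9] 0.59 [0.572 0.113 0.078]
holder [350.4 207.3] 0.72 [0.58  0.229 0.   ]
stand [201.6 230.5] 0.88 [ 0.576 -0.206  0.   ]
stand [197.5 212.2] 0.55 [ 0.503 -0.21   0.   ]
probe [200.8 210.7] 0.81 [ 0.569 -0.201  0.07 ]
probe [188.9 198.3] 0.58 [ 0.514 -0.227  0.07 ]
probe [160.5 203.1] 0.58 [ 0.516 -0.305  0.07 ]
star_knob [369.3 229.1] 0.7 [ 0.672  0.249 -0.   ]
star_knob [367.  252.2] 0.18 [0.747 0.21  0.   ]
spring_bolt [371.9 229.2] 0.55 [0.674 0.255 0.   ]
spring_bolt [355.8 190.1] 0.45 [ 0.514  0.272 -0.   ]
side ['color', 'camera_matrix', 'world_to_cam', 'shot'] 86019.31432533044
ejector_knob [153.2 280.7] 0.71 [0.512 0.243 0.078]
ejector_knob [195.3 236.8] 0.66 [0.55  0.124 0.078]
holder [154.6 279.7] 0.67 [0.567 0.226 0.   ]
stand [295.1 188.1] 0.98 [ 0.575 -0.212  0.   ]
stand [151.6 278. ] 0.25 [0.575 0.229 0.   ]
probe [298.8 165.9] 0.74 [ 0.581 -0.223  0.07 ]
probe [336.  156.5] 0.69 [ 0.543 -0.331  0.07 ]
probe [322.5 191. ] 0.67 [ 0.475 -0.196  0.07 ]
star_knob [126.  258.9] 0.78 [0.656 0.248 0.   ]
spring_bolt [152.7 308.5] 0.55 [0.51  0.261 0.   ]
wrist ['color', 'camera_matrix', 'mount', 'shot'] 99498.9291701172
```

View pics/scene0.png

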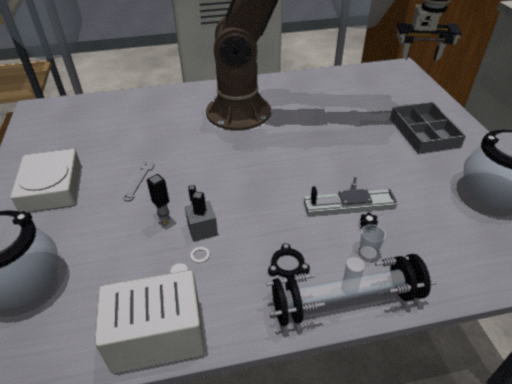

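View pics/side0.png

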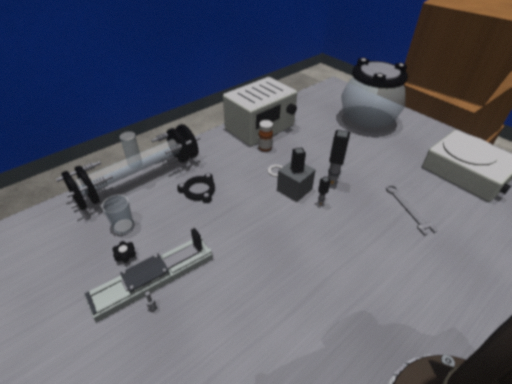

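View pics/wrist0.png

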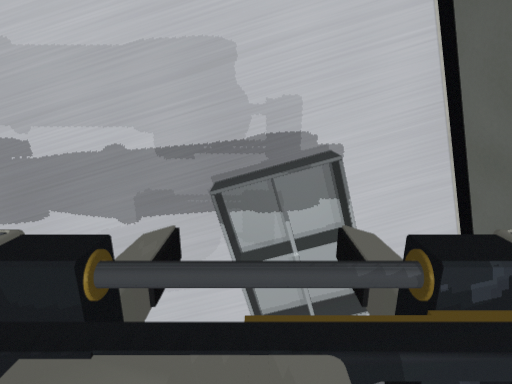

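The scene view shows the holder right of the arm in the picture (knob ~(313,192)) and the stand with the middle-sized probe at ~(200,212). A bigger probe stands at (158,190) and a smaller one at (192,192), behind the stand.

```bash
cat >> h.py <<'E'
def goto(P,yawdeg,s=None):
    """target TCP position, tool pointing down with tool z (jaw axis) at world yaw; prints shift & turn"""
    s=s or observe(); Rc=R.from_rotvec(s['ee_rot'])
    z=np.array([np.cos(np.radians(yawdeg)),np.sin(np.radians(yawdeg)),0]);y=np.array([0,0,-1.]);x=np.cross(y,z)
    Rt=R.from_matrix(np.c_[x,y,z])
    sh=Rc.inv().apply(np.array(P)-s['position']); tr=(Rc.inv()*Rt).as_rotvec(degrees=True)
    print('shift',np.round(sh,4),'turn',np.round(tr,2))
def stat():
    s=observe();M=R.from_rotvec(s['ee_rot']).as_matrix()
    print('t',round(s['clock'],2),'p',np.round(s['position'],4),'F',np.round(s['force'],2),'w',round(s['width'],3),'jawyaw',round(np.degrees(np.arctan2(M[1,2],M[0,2])),2),'tilt',np.round(M[:2,1],4))
E
python3 - <<'E'
from h import *
stat();print(observe()['joints']); p=get_image('wrist');print(p['mount'],p['camera_matrix'])
s=observe();print(R.from_rotvec(s['ee_rot']).as_matrix().round(3))
goto([.57,.2,.33],0);goto([.57,.2,.33],180)
E
```

```text
t 1.2 p [0.169  0.6017 0.2487] F [-0.13  0.22 -0.06] w 1.0 jawyaw 74.31 tilt [0. 0.]
[-1.39960318  0.43448173  0.02500107  1.57320848 -0.01159408  1.13400808
 -0.07510789]
[[ 9.56322327e-04 -9.61076387e-01 -2.76281132e-01 -7.42325516e-02]
 [-9.19815441e-04  2.76280296e-01 -9.61076663e-01 -1.37143724e-01]
 [ 9.99999120e-01  1.17322672e-03 -6.19799885e-04  7.79919057e-04]
 [ 0.00000000e+00  0.00000000e+00  0.00000000e+00  1.00000000e+00]] [[293.81264887   0.         258.32889359]
 [  0.         293.81264887 194.79947634]
 [  0.           0.           1.        ]]
[[ 0.963  0.     0.271]
 [-0.271  0.     0.963]
 [ 0.    -1.     0.   ]]
shift [ 0.4947 -0.0813 -0.2783] turn [-0.  74.3  0. ]
shift [ 0.4947 -0.0813 -0.2783] turn [   0.  -105.7    0. ]
```

Emit:
{"name": "arm_command", "arguments": {
  "plan": [
    [[0.03, -0.05, -0.01], [0, 8, 0]],
    [[0.57, -0.05, -0.36], [0, 74, 0]],
    [[0.57, -0.05, -0.36], [0, 74, 0]],
    [[0.57, -0.05, -0.36], [0, 74, 0]],
    [[0.57, -0.05, -0.36], [0, 74, 0]]
  ],
  "fingers": 1,
  "squeeze": 20
}}

```text
clock: 1.75
position: [0.3246, 0.4353, 0.2937]
ee_rot: [-1.42, 0.794, -0.794]
force: [0.8, 0.9, 0.1]
width: 0.615
```

```bash
python3 - <<'E'
from h import *
stat();goto([.56,.12,.30],0)
E
```

```text
t 1.75 p [0.3246 0.4353 0.2937] F [0.83 0.93 0.07] w 0.615 jawyaw 31.58 tilt [0.0002 0.0007]
shift [ 0.3918 -0.0065  0.0354] turn [-2.000e-02  3.158e+01 -4.000e-02]
```

Emit:
{"name": "arm_command", "arguments": {
  "plan": [
    [[0.35, 0, 0.03], [0, 28, 0]],
    [[0.35, 0, 0.03], [0, 28, 0]],
    [[0.35, 0, 0.03], [0, 28, 0]],
    [[0.35, 0, 0.03], [0, 28, 0]],
    [[0.35, 0, 0.03], [0, 28, 0]]
  ]
}}

```text
clock: 2.25
position: [0.4743, 0.2351, 0.2937]
ee_rot: [-1.239, 1.159, -1.159]
force: [1.8, 0.2, 0.1]
width: 0.178
```

```bash
python3 - <<'E'
from h import *
stat();goto([.56,.12,.30],0)
E
```

```text
t 2.25 p [0.4743 0.2351 0.2937] F [1.83 0.24 0.06] w 0.178 jawyaw 3.86 tilt [0.0006 0.0007]
shift [ 0.1206 -0.0063  0.0777] turn [-0.04  3.86 -0.04]
```

Emit:
{"name": "arm_command", "arguments": {
  "plan": [
    [[0.1, 0, 0.07], [0, 2, 0]],
    [[0.1, 0, 0.07], [0, 2, 0]],
    [[0.1, 0, 0.07], [0, 2, 0]],
    [[0.1, 0, 0.07], [0, 2, 0]],
    [[0.1, 0, 0.07], [0, 2, 0]]
  ]
}}

```text
clock: 2.75
position: [0.55, 0.1418, 0.2932]
ee_rot: [-1.225, 1.185, -1.185]
force: [-0.7, 0.9, 0.1]
width: 0.005
```

```bash
python3 - <<'E'
from h import *
stat();s=observe();p=get_image('wrist');save(p,'w1');np.save('w1s.npy',s['position'])
for t,z in(('ejector_knob',.078),('coupon',.022),('holder',0)):
    for r in place_of(p,t)[:4]: print(t,np.round(r['point'],1),round(r['confidence'],2),np.round(atz(p,r['point'],z,s),4))
import pickle;pickle.dump((p,s),open('w1.pkl','wb'))
big=cv2.resize(p['color'],None,fx=1.5,fy=1.5)
cv2.imwrite('pics/w1b.png',big[...,::-1])
E
```

```text
t 2.75 p [0.55   0.1418 0.2932] F [-0.66  0.85  0.07] w 0.005 jawyaw 1.88 tilt [-0.0004  0.0003]
ejector_knob [266.9 196.4] 0.87 [0.5621 0.1145 0.078 ]
holder [278.4 101.4] 0.8 [0.5758 0.2304 0.    ]
```

View pics/w1b.png

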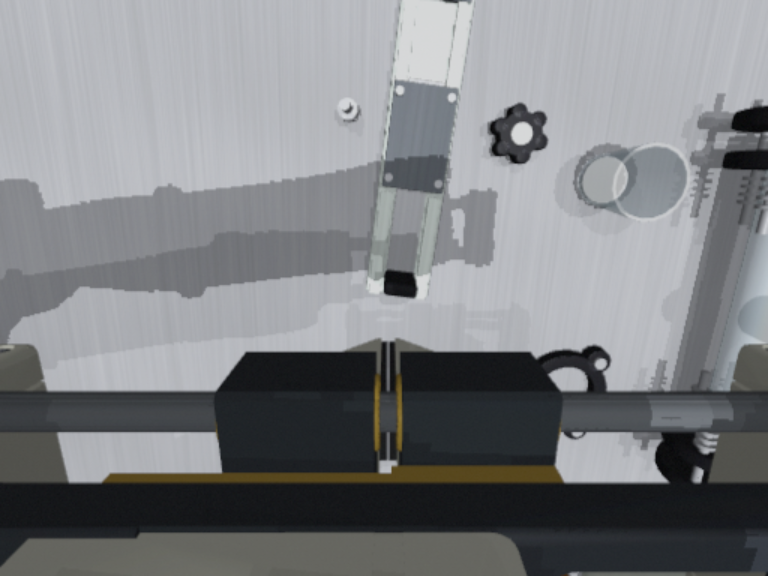

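The wrist view shows the black knob at about (267,190), the dark cover from (255,53)-(307,60) to (255,123)-(295,129), the bolt at (231,73) and the star knob at (347,90). The holder is tilted a few degrees from world y.

```bash
python3 - <<'E'
from h import *
import pickle;p,s=pickle.load(open('w1.pkl','rb'))
c=cv2.resize(p['color'][0:215,220:350],None,fx=5,fy=5,interpolation=cv2.INTER_CUBIC)
c=cv2.resize(p['color'][30:205,230:350],None,fx=4,fy=3.4,interpolation=cv2.INTER_CUBIC)
cv2.imwrite('pics/c1.png',c[...,::-1])
def H(v,o=np.array([.5758,.2285,0]),a=6.7):
    a=np.radians(a);ex=np.array([np.sin(a),np.cos(a),0]);ey=np.array([-np.cos(a),np.sin(a),0])
    return o+v[0]*ex+v[1]*ey+np.array([0,0,v[2]])
for v in((.055,.03,.038),(.055,-.03,.038),(-.03,.03,.038),(-.03,-.03,.038),(-.13,.03,.022),(-.13,-.03,.022),(-.11,0,.078)):
    print(v,proj(p,H(v),s).round(1))
for uv in((260,53),(307,60),(295,129),(255,123)): print(atz(p,uv,.038,s).round(4))
E
```

```text
(0.055, 0.03, 0.038) [263.7  51.5]
(0.055, -0.03, 0.038) [312.   59.4]
(-0.03, 0.03, 0.038) [253.6 122.4]
(-0.03, -0.03, 0.038) [299.1 129.4]
(-0.13, 0.03, 0.022) [243.8 192.6]
(-0.13, -0.03, 0.022) [284.8 198.5]
(-0.11, 0, 0.078) [267.8 192.7]
[0.548  0.2848 0.038 ]
[0.606  0.2788 0.038 ]
[0.5967 0.1956 0.038 ]
[0.5443 0.2015 0.038 ]
```

View pics/c1.png

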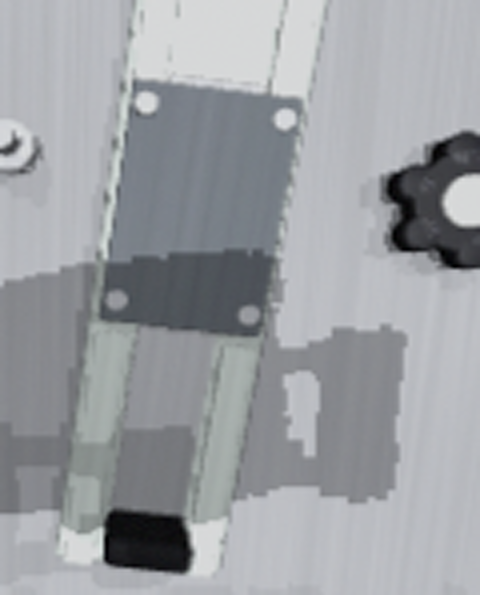

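```bash
python3 - <<'E'
from h import *
from scipy.optimize import least_squares
import pickle;p,s=pickle.load(open('w1.pkl','rb'))
px=np.array([(263.7,53.5),(305.5,58.8),(295.7,129),(254.5,124)])
def H(v,q):
    a=q[2];ex=np.array([np.sin(a),np.cos(a),0]);ey=np.array([-np.cos(a),np.sin(a),0])
    return np.array([q[0],q[1],0])+v[0]*ex+v[1]*ey+np.array([0,0,v[2]])
f=lambda q:np.ravel([proj(p,H((x,sg*q[3],.038),q),s)-u for (x,sg),u in zip(((.055,1),(.055,-1),(-.03,-1),(-.03,1)),px)])
r=least_squares(f,[.576,.23,.12,.026],x_scale=[.01,.01,.1,.01]);q=r.x;print(q,np.degrees(q[2]),f(q).round(1))
for x in(-.104,-.116):
  for y in(.014,-.014):
    for z in (.028,.078): print(x,y,z,proj(p,H((x,y,z),q),s).round(1))
for y in(.03,-.03):print('end',proj(p,H((-.13,y,.022),q),s).round(1))
im=p['color'].copy();im=cv2.resize(im,None,fx=4,fy=4,interpolation=cv2.INTER_CUBIC)
def L(a,b,c): cv2.line(im,tuple((4*proj(p,H(a,q),s)+2).astype(int)),tuple((4*proj(p,H(b,q),s)+2).astype(int)),c,1)
for y in(.03,-.03):L((-.13,y,.022),(.13,y,.022),(255,0,0));L((-.116,y*.467,.078),(-.104,y*.467,.078),(0,255,0));
L((-.13,.03,.022),(-.13,-.03,.022),(255,0,0))
for x in(-.116,-.104):L((x,.014,.078),(x,-.014,.078),(0,255,0))
cv2.imwrite('pics/c2.png',im[400:860,850:1450,::-1])
E
```

```text
[0.573379   0.22759084 0.08858423 0.02641068] 5.075502660694347 [-0.5 -0.3  0.4  0.  -0.5  0.2  0.6  0.2]
-0.104 0.014 0.028 [257.7 178.8]
-0.104 0.014 0.078 [257.7 187.8]
-0.104 -0.014 0.028 [277.5 181.1]
-0.104 -0.014 0.078 [280.1 190.4]
-0.116 0.014 0.028 [256.7 187. ]
-0.116 0.014 0.078 [256.5 197. ]
-0.116 -0.014 0.028 [276.3 189.3]
-0.116 -0.014 0.078 [278.7 199.6]
end [244.6 194. ]
end [285.7 198.8]
```

View pics/c2.png

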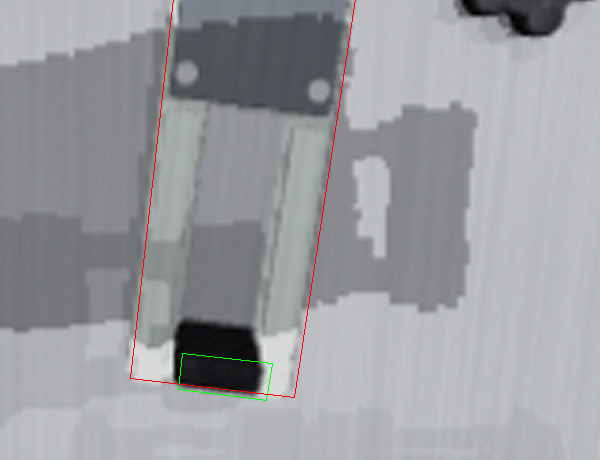

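```bash
python3 - <<'E'
from h import *
stat();goto([.558,.086,.12],-5.8)
E
```

```text
t 2.95 p [0.5494 0.1434 0.2934] F [ 0.69 -0.16  0.1 ] w 0.002 jawyaw 2.07 tilt [-0.0004  0.0007]
shift [0.0577 0.1733 0.0066] turn [ 0.02  7.87 -0.04]
```

Emit:
{"name": "arm_command", "arguments": {
  "plan": [
    [[0.05, 0.02, 0.006], [0, 7.9, 0]],
    [[0.058, 0.1, 0.007], [0, 7.9, 0]],
    [[0.058, 0.173, 0.007], [0, 7.9, 0]],
    [[0.058, 0.173, 0.007], [0, 7.9, 0]],
    [[0.058, 0.173, 0.007], [0, 7.9, 0]]
  ]
}}

```text
clock: 3.45
position: [0.555, 0.0844, 0.1156]
ee_rot: [-1.167, 1.29, -1.282]
force: [-0.9, 0.4, 0.2]
width: 0.008
```

```bash
python3 - <<'E'
from h import *
stat();goto([.5575,.086,.062],-5.8);s=observe();p=get_image('wrist');save(p,'w2');q=get_image('side');save(q,'s2');c=q['color'][200:330,60:260];cv2.imwrite('pics/s2c.png',cv2.resize(c,None,fx=4,fy=4)[...,::-1])
E
```

```text
t 3.45 p [0.555  0.0844 0.1156] F [-0.93  0.41  0.22] w 0.008 jawyaw -5.9 tilt [-0.009  -0.0021]
shift [-0.002   0.0535  0.0028] turn [ 0.5  -0.1   0.17]
```

View pics/w2.png

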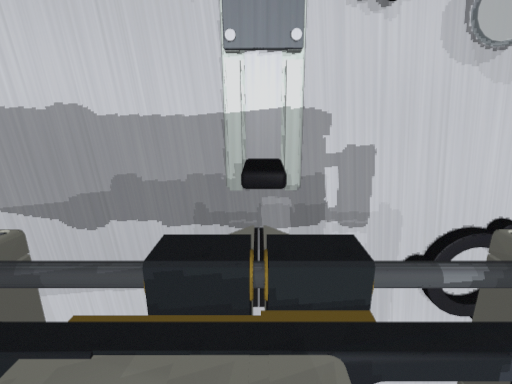

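View pics/s2c.png

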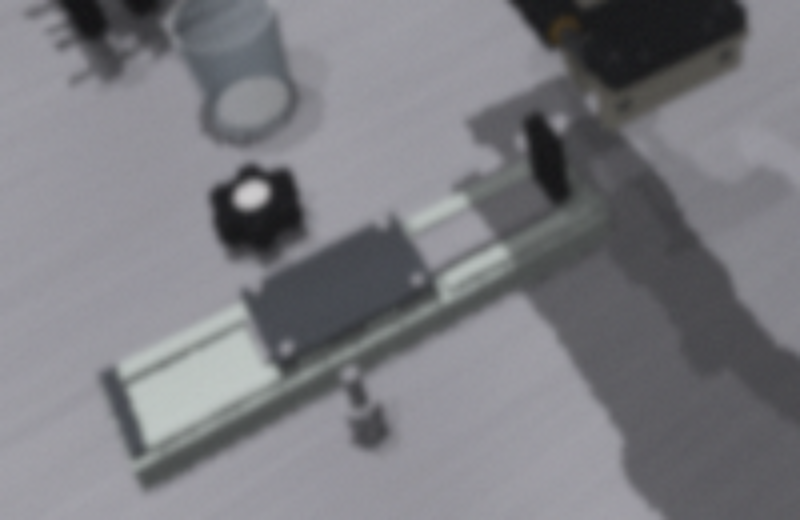

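The wrist view shows the holder parallel to the image columns, with the knob at (264,173) nearly centred on the jaw line (259). Going down behind it.

Emit:
{"name": "arm_command", "arguments": {
  "plan": [
    [[-0.001, 0.03, 0.003], [0.5, 0, 0]],
    [[-0.001, 0.05, 0.003], [0.5, 0, 0]],
    [[-0.001, 0.05, 0.003], [0.5, 0, 0]],
    [[-0.001, 0.05, 0.003], [0.5, 0, 0]]
  ]
}}

```text
clock: 3.95
position: [0.5637, 0.0854, 0.0728]
ee_rot: [-1.149, 1.277, -1.29]
force: [0.3, 0.0, 0.1]
width: 0.003
```

```bash
python3 - <<'E'
from h import *
stat();goto([.573-.101*.064,.228-.995*.064,.062],-5.8)
E
```

```text
t 3.95 p [0.5637 0.0854 0.0728] F [0.33 0.03 0.07] w 0.003 jawyaw -5.94 tilt [0.0115 0.0001]
shift [-0.0788  0.0108 -0.0054] turn [-0.66 -0.14 -0.07]
```

Emit:
{"name": "arm_command", "arguments": {
  "plan": [
    [[0, 0.01, -0.005], [-0.6, 0, 0]],
    [[-0.02, 0.01, -0.005], [-0.6, 0, 0]],
    [[-0.03, 0.01, -0.005], [-0.6, 0, 0]],
    [[-0.04, 0.01, -0.005], [-0.6, 0, 0]],
    [[-0.05, 0.01, -0.005], [-0.6, 0, 0]]
  ]
}}

```text
clock: 4.45
position: [0.5625, 0.1346, 0.0608]
ee_rot: [-1.16, 1.287, -1.286]
force: [-2.3, -5.7, 4.5]
width: 0.005
```

```bash
python3 - <<'E'
from h import *
stat();goto([.573-.101*.064,.228-.995*.064,.062],-5.8)
E
```

```text
t 4.45 p [0.5625 0.1346 0.0608] F [-2.29 -5.68  4.47] w 0.005 jawyaw -6.0 tilt [-0.0018 -0.0005]
shift [-0.0299 -0.0012  0.001 ] turn [ 0.1  -0.2   0.04]
```

Emit:
{"name": "arm_command", "arguments": {
  "plan": [
    [[-0.01, 0, 0], [0, 0, 0]],
    [[-0.018, 0, 0], [0, 0, 0]],
    [[-0.023, 0, 0], [0, 0, 0]],
    [[-0.027, 0, 0], [0, 0, 0]],
    [[-0.027, 0, 0], [0, 0, 0]]
  ]
}}

```text
clock: 4.95
position: [0.5652, 0.1618, 0.0607]
ee_rot: [-1.16, 1.287, -1.285]
force: [-1.8, -3.7, 3.0]
width: 0.01
```

```bash
python3 - <<'E'
from h import *
stat();goto([.573-.101*.064,.228-.995*.064,.062],-5.8)
q=get_image('side');save(q,'s3');c=q['color'][200:330,60:260];cv2.imwrite('pics/s3c.png',cv2.resize(c,None,fx=4,fy=4)[...,::-1])
E
```

```text
t 4.95 p [0.5652 0.1618 0.0607] F [-1.78 -3.7   3.03] w 0.01 jawyaw -5.95 tilt [-0.002  -0.0003]
shift [-0.0027 -0.0013  0.0011] turn [ 0.11 -0.15  0.03]
```

View pics/s3c.png

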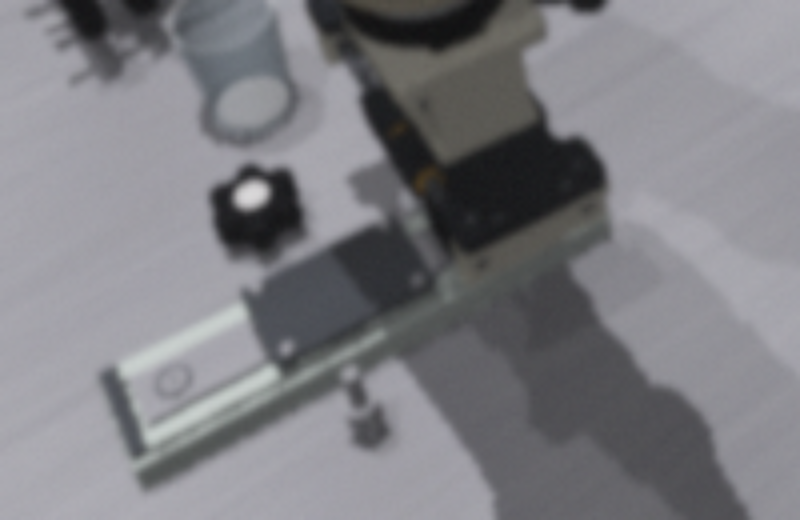

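The side view shows the coupon with its ring at the open end, near the end bar. Pushing on gently until the hard stop shows in the force.

Emit:
{"name": "arm_command", "arguments": {
  "plan": [
    [[-0.002, 0, 0], [0, 0, 0]],
    [[-0.003, 0, 0], [0, 0, 0]],
    [[-0.004, 0, 0], [0, 0, 0]],
    [[-0.004, 0, 0], [0, 0, 0]]
  ]
}}

```text
clock: 5.4
position: [0.5654, 0.1635, 0.0606]
ee_rot: [-1.161, 1.288, -1.287]
force: [-4.3, -9.2, 6.2]
width: 0.005
```

Emit:
{"name": "arm_command", "arguments": {
  "plan": [
    [[-0.002, 0, 0], [0, 0, 0]],
    [[-0.003, 0, 0], [0, 0, 0]],
    [[-0.003, 0, 0], [0, 0, 0]]
  ]
}}

```text
clock: 5.7
position: [0.5654, 0.1637, 0.0606]
ee_rot: [-1.162, 1.288, -1.291]
force: [-5.1, -16.4, 9.0]
width: 0.007
```

```bash
python3 - <<'E'
from h import *
stat()
q=get_image('side');save(q,'s4');c=q['color'][200:330,60:260];cv2.imwrite('pics/s4c.png',cv2.resize(c,None,fx=4,fy=4)[...,::-1])
E
```

```text
t 5.7 p [0.5654 0.1637 0.0606] F [ -5.1  -16.43   9.02] w 0.007 jawyaw -6.19 tilt [-0.0036 -0.0048]
```

View pics/s4c.png

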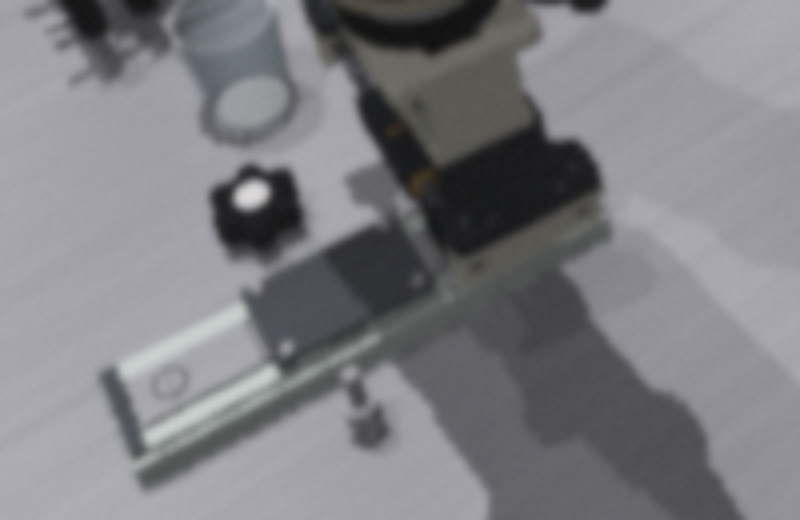

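Force climbs with no motion, so the slide is at its hard stop. Backing off.

Emit:
{"name": "arm_command", "arguments": {
  "plan": [
    [[0.015, 0, 0], [0, 0, 0]],
    [[0.035, 0, 0], [0, 0, 0]],
    [[0.055, 0, 0], [0, 0, 0]],
    [[0.075, 0, 0], [0, 0, 0]],
    [[0.09, 0, 0], [0, 0, 0]]
  ]
}}

```text
clock: 6.25
position: [0.557, 0.0785, 0.0606]
ee_rot: [-1.158, 1.287, -1.285]
force: [1.1, -0.0, -0.7]
width: 0.007
```

Emit:
{"name": "arm_command", "arguments": {
  "plan": [
    [[0.01, -0.01, 0], [0, 0, 0]],
    [[0.01, -0.06, 0], [0, 0, 0]],
    [[0.01, -0.11, 0], [0, 0, 0]],
    [[-0.03, -0.16, 0], [0, 0, 0]],
    [[-0.06, -0.2, 0], [0, 0, 0]]
  ],
  "fingers": -1
}}

```text
clock: 6.75
position: [0.5625, 0.1309, 0.2523]
ee_rot: [-1.156, 1.287, -1.286]
force: [1.6, 0.3, -0.8]
width: 0.389
```

```bash
python3 - <<'E'
from h import *
import pickle
stat();s=observe();p=get_image('wrist');save(p,'w5');q=get_image('side');save(q,'s5');pickle.dump((p,q,s),open('w5.pkl','wb'))
for t,z in(('coupon_mark',.03),('ejector_knob',.078),('holder',0)):
  for pp in(p,q):
    for r in place_of(pp,t)[:2]: print(t,np.round(r['point'],1),round(r['confidence'],2),np.round(atz(pp,r['point'],z,s),4))
E
```

```text
t 6.75 p [0.5625 0.1309 0.2523] F [ 1.65  0.27 -0.82] w 0.389 jawyaw -6.07 tilt [0.     0.0013]
coupon_mark [ 99.6 294.6] 0.65 [0.5856 0.3294 0.03  ]
ejector_knob [257.6 194.3] 0.68 [0.5607 0.1178 0.078 ]
ejector_knob [197.3 232.6] 0.89 [0.5566 0.1142 0.078 ]
holder [256.8  88.8] 0.65 [0.5719 0.2323 0.    ]
holder [400.8  89.7] 0.59 [0.751 0.212 0.   ]
holder [154.5 280.9] 0.73 [0.5642 0.2273 0.    ]
```

View pics/w5.png

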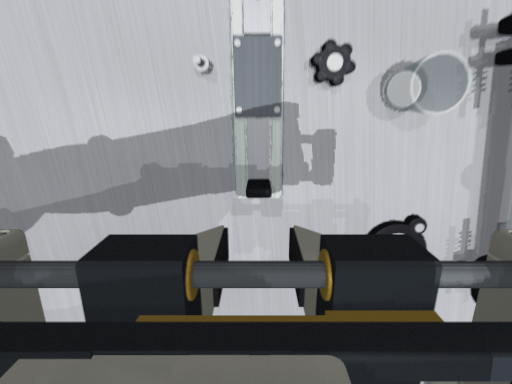

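The knob is back at rest, at (258,188). Next a wrist look at the mark, then the stand.

Emit:
{"name": "arm_command", "arguments": {
  "plan": [
    [[-0.05, 0, 0], [0, 0, 0]],
    [[-0.09, 0, 0], [0, 0, 0]],
    [[-0.13, 0, 0], [0, 0, 0]],
    [[-0.13, 0, 0], [0, 0, 0]],
    [[-0.13, 0, 0], [0, 0, 0]]
  ]
}}

```text
clock: 7.65
position: [0.5754, 0.2597, 0.2478]
ee_rot: [-1.162, 1.287, -1.285]
force: [0.6, -0.6, -0.4]
width: 1.002
```

```bash
python3 - <<'E'
from h import *
import pickle
stat();s=observe();p=get_image('wrist');save(p,'w6');pickle.dump((p,s),open('w6.pkl','wb'))
for t,z in(('coupon_mark',.03),('coupon',.022)):
  for pp in(p,):
    for r in place_of(pp,t)[:2]: print(t,np.round(r['point'],1),round(r['confidence'],2),np.round(atz(pp,r['point'],z,s),4))
c=p['color'][40:220,180:330];cv2.imwrite('pics/w6c.png',cv2.resize(c,None,fx=4,fy=3.3)[...,::-1])
goto([.57,-.2,.30],0)
print(s['joints'])
E
```

```text
t 7.65 p [0.5754 0.2597 0.2478] F [ 0.62 -0.61 -0.35] w 1.002 jawyaw -5.92 tilt [-0.0036 -0.0016]
coupon_mark [257.8 111.8] 0.65 [0.5822 0.3329 0.03  ]
coupon [257.8 127. ] 0.72 [0.5803 0.3154 0.022 ]
shift [ 0.4556 -0.0507  0.0427] turn [ 0.12 -6.13  0.06]
[-0.84847723  0.47484752  0.51183764  1.58416332 -0.24754884  1.15168138
 -0.38509049]
```

View pics/w6.png

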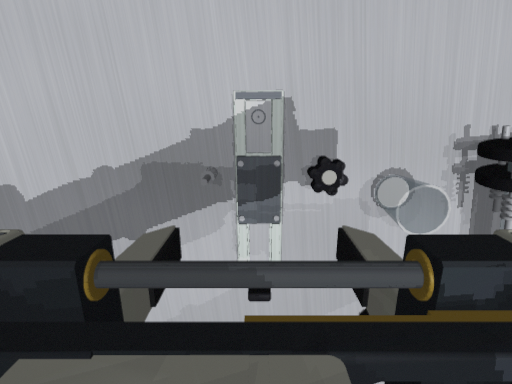

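```bash
python3 - <<'E'
from h import *
import pickle
p,s=pickle.load(open('w6.pkl','rb'))
x0,y0=225,85
c=p['color'][y0:y0+75,x0:x0+70];cv2.imwrite('pics/w6c.png',cv2.resize(c,None,fx=8,fy=8,interpolation=cv2.INTER_CUBIC)[...,::-1])
for uv in((258.5,117),(258.5,116)): print(atz(p,uv,.03,s).round(4))
for uv in((258.5,98),): print('bar',atz(p,uv,.028,s).round(4))
E
```

```text
[0.5824 0.327  0.03  ]
[0.5825 0.3281 0.03  ]
bar [0.5846 0.3481 0.028 ]
```

View pics/w6c.png

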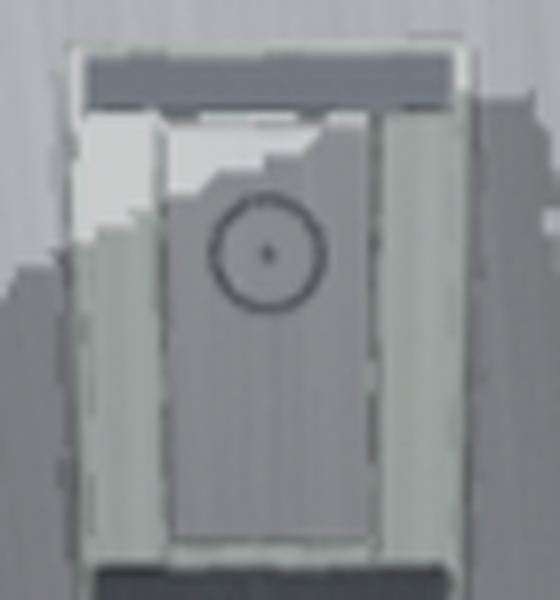

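Emit:
{"name": "arm_command", "arguments": {
  "plan": [
    [[0.05, -0.04, 0], [0, -3, 0]],
    [[0.49, -0.06, 0.04], [0, -6, 0]],
    [[0.49, -0.06, 0.04], [0, -6, 0]],
    [[0.49, -0.06, 0.04], [0, -6, 0]],
    [[0.49, -0.06, 0.04], [0, -6, 0]]
  ]
}}

```text
clock: 8.3
position: [0.5679, 0.0178, 0.2935]
ee_rot: [-1.209, 1.212, -1.21]
force: [0.6, 0.8, 0.0]
width: 0.999
```

```bash
python3 - <<'E'
from h import *
stat();goto([.57,-.25,.30],0)
E
```

```text
t 8.3 p [0.5679 0.0178 0.2935] F [0.59 0.75 0.04] w 0.999 jawyaw -0.1 tilt [-0.0012  0.0006]
shift [ 0.2678 -0.0066  0.0026] turn [ 0.07 -0.1  -0.03]
```

Emit:
{"name": "arm_command", "arguments": {
  "plan": [
    [[0.25, -0.03, 0], [0, 0, 0]],
    [[0.25, -0.03, 0], [0, 0, 0]],
    [[0.25, -0.03, 0], [0, 0, 0]],
    [[0.25, -0.03, 0], [0, 0, 0]],
    [[0.25, -0.03, 0], [0, 0, 0]]
  ]
}}

```text
clock: 8.8
position: [0.5675, -0.2302, 0.3234]
ee_rot: [-1.209, 1.212, -1.21]
force: [1.2, -0.0, -0.3]
width: 0.999
```

```bash
python3 - <<'E'
from h import *
import pickle
stat();s=observe();p=get_image('wrist');save(p,'w7');pickle.dump((p,s),open('w7.pkl','wb'))
for t,z in(('probe',.07),('stand',0)):
    for r in place_of(p,t)[:3]: print(t,np.round(r['point'],1),round(r['confidence'],2),np.round(atz(p,r['point'],z,s),4))
E
```

```text
t 8.8 p [ 0.5675 -0.2302  0.3234] F [ 1.17 -0.05 -0.3 ] w 0.999 jawyaw -0.1 tilt [-0.0012  0.0004]
probe [205.2 154.1] 0.82 [ 0.4972 -0.2102  0.07  ]
probe [263.8 151.9] 0.8 [ 0.5751 -0.2075  0.07  ]
probe [227.9 221.2] 0.77 [ 0.5244 -0.3055  0.07  ]
stand [261.1 140.8] 0.55 [ 0.5721 -0.1997  0.    ]
```

View pics/w7.png

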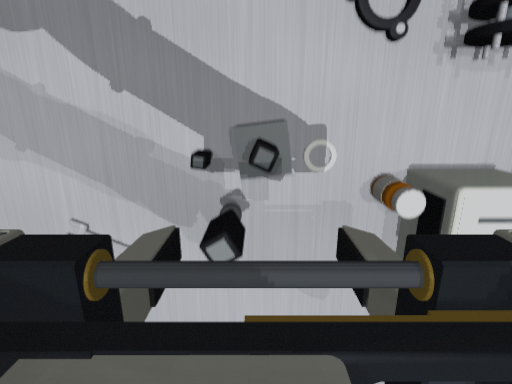

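The probe stands in its block at (264,155), turned clockwise by roughly 20°. The large look-alike is at (225,240), the small one at (201,160), the gasket at (320,156).

```bash
python3 - <<'E'
from h import *
import pickle
p,s=pickle.load(open('w7.pkl','rb'))
x0,y0=225,115
c=p['color'][y0:y0+70,x0:x0+75];cv2.imwrite('pics/w7c.png',cv2.resize(c,None,fx=8,fy=8,interpolation=cv2.INTER_CUBIC)[...,::-1])
E
```

```text
(no output)
```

View pics/w7c.png

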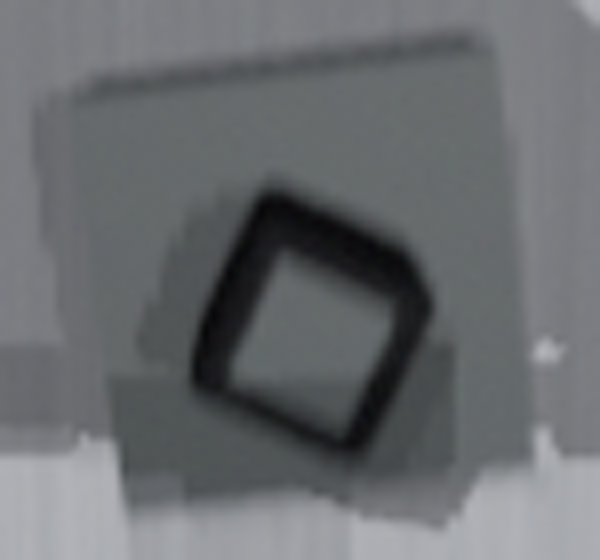

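```bash
python3 - <<'E'
from h import *
import pickle
p,s=pickle.load(open('w7.pkl','rb'))
print('top c',atz(p,(263.4,157),.132,s).round(4))
# handle corners at z .132
for uv in((225+432/8-.5,115+300/8-.5),(225+350/8-.5,115+455/8-.5),(225+195/8-.5,115+385/8-.5)): print(atz(p,uv,.132,s).round(4))
for n,b in(('big',(233,195)),('small',(203,164))):
    print(n,atz(p,b,0,s).round(3))
    P=atz(p,b,0,s)
    for z in(.05,.08,.1,.12,.14,.16,.18): print(z,proj(p,P+[0,0,z],s).round(0),end=' ')
    print()
sc=cv2.imread('pics/scene0.png');cv2.imwrite('pics/sc.png',cv2.resize(sc[160:250,130:230],None,fx=6,fy=6))
sc=cv2.imread('pics/side0.png');cv2.imwrite('pics/sd.png',cv2.resize(sc[120:220,270:370],None,fx=5.5,fy=5.5))
q={}
E
```

```text
top c [ 0.5735 -0.2049  0.132 ]
[ 0.5904 -0.1994  0.132 ]
[ 0.5791 -0.2213  0.132 ]
[ 0.5572 -0.2112  0.132 ]
big [ 0.526 -0.287  0.   ]
0.05 [230. 204.] 0.08 [228. 211.] 0.1 [227. 216.] 0.12 [225. 222.] 0.14 [223. 228.] 0.16 [221. 235.] 0.18 [219. 243.] 
small [ 0.48  -0.236  0.   ]
0.05 [197. 170.] 0.08 [192. 175.] 0.1 [189. 178.] 0.12 [185. 182.] 0.14 [180. 186.] 0.16 [176. 190.] 0.18 [170. 195.]
```

View pics/sd.png

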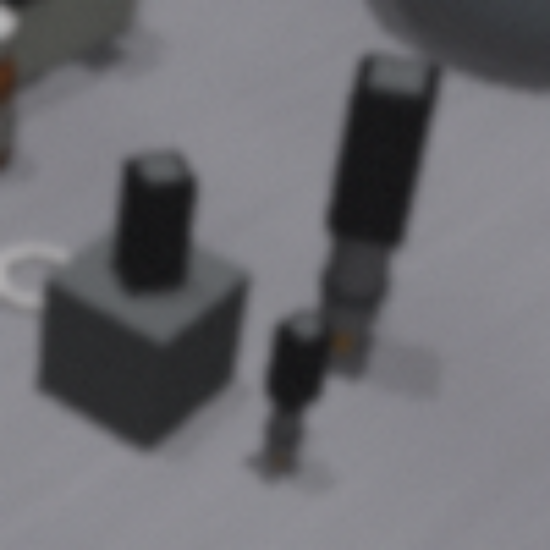

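```bash
python3 - <<'E'
from h import *
stat();goto([.5737,-.205,.20],-26)
E
```

```text
t 8.95 p [ 0.5665 -0.2331  0.3235] F [ 0.55  0.5  -0.41] w 1.0 jawyaw -0.54 tilt [-0.0012 -0.0021]
shift [-0.0285  0.1234  0.0071] turn [ 0.04 25.46  0.14]
```

Emit:
{"name": "arm_command", "arguments": {
  "plan": [
    [[-0.028, 0.01, 0.007], [0, 25.5, 0]],
    [[-0.028, 0.03, 0.007], [0, 25.5, 0]],
    [[-0.028, 0.08, 0.007], [0, 25.5, 0]],
    [[-0.028, 0.123, 0.007], [0, 25.5, 0]],
    [[-0.028, 0.123, 0.007], [0, 25.5, 0]]
  ],
  "fingers": -0.1
}}

```text
clock: 9.45
position: [0.5722, -0.1963, 0.1946]
ee_rot: [-0.974, 1.538, -1.522]
force: [-0.2, 0.6, 0.7]
width: 0.618
```

Emit:
{"name": "arm_command", "arguments": {
  "plan": [
    [[0, 0, 0], [0, 0, 0]]
  ]
}}

```text
clock: 9.55
position: [0.5754, -0.1986, 0.2004]
ee_rot: [-0.967, 1.531, -1.527]
force: [-0.5, -0.5, 0.3]
width: 0.562
```

```bash
python3 - <<'E'
from h import *
import pickle
stat();s=observe();p=get_image('wrist');save(p,'w8');goto([.5737,-.205,.103],-26)
q=get_image('scene');c=q['color'][120:280,120:280];cv2.imwrite('pics/sc8.png',cv2.resize(c,None,fx=3.7,fy=3.7)[...,::-1])
E
```

```text
t 9.55 p [ 0.5754 -0.1986  0.2004] F [-0.49 -0.47  0.34] w 0.562 jawyaw -25.45 tilt [-0.0027  0.0005]
shift [0.0063 0.0988 0.0001] turn [-0.01  0.54  0.01]
```

View pics/w8.png

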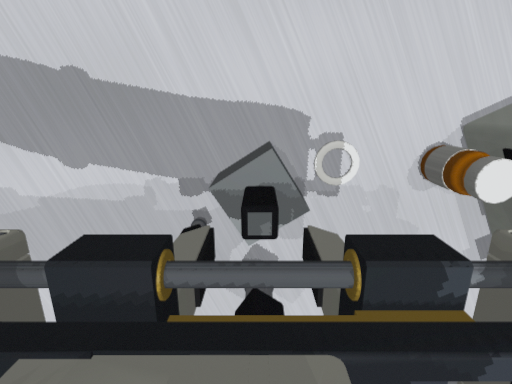

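View pics/sc8.png

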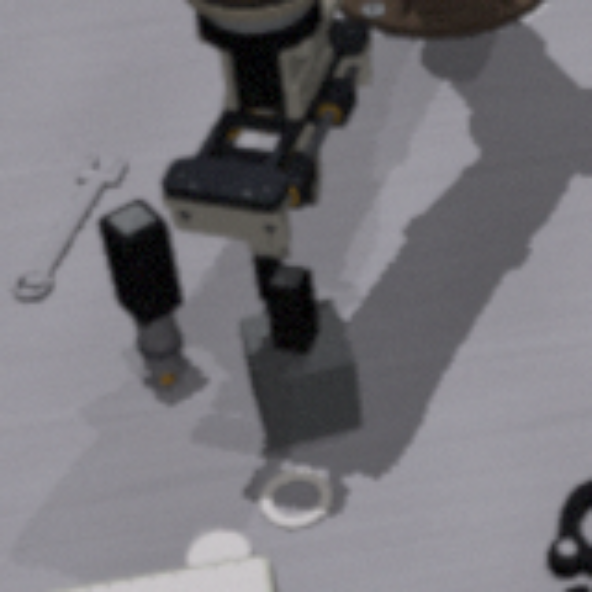

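The handle now lies square with the image, top face at (260,224), midway between the jaws (gap ~197–322).

```bash
python3 - <<'E'
from h import *
import pickle
s=observe();stat();p=get_image('wrist');cv2.imwrite('pics/w9c.png',cv2.resize(p['color'][180:250,220:300],None,fx=7,fy=7,interpolation=cv2.INTER_CUBIC)[...,::-1])
P=atz(p,(260,224),.132,s);print(P);goto([P[0],P[1],.103],-26,s);goto([.5737,-.205,.103],-26,s)
E
```

```text
t 9.65 p [ 0.5768 -0.1995  0.2023] F [ 0.21 -0.98  0.91] w 0.557 jawyaw -25.46 tilt [ 0.0016 -0.0006]
[ 0.5749367  -0.20653653  0.132     ]
shift [0.0071 0.0993 0.0012] turn [-0.1   0.54 -0.01]
shift [ 0.0063  0.0993 -0.0006] turn [-0.1   0.54 -0.01]
```

View pics/w9c.png

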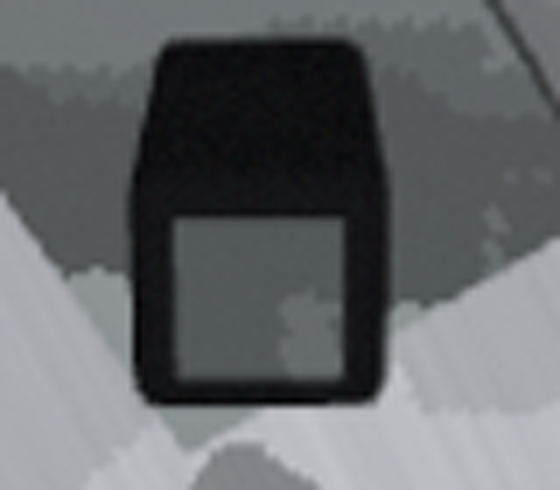

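Emit:
{"name": "arm_command", "arguments": {
  "plan": [
    [[0.0065, 0.02, -0.0005], [0, 0, 0]],
    [[0.0065, 0.05, -0.0005], [0, 0, 0]],
    [[0.0065, 0.08, -0.0005], [0, 0, 0]],
    [[0.0065, 0.099, -0.0005], [0, 0, 0]],
    [[0.0065, 0.099, -0.0005], [0, 0, 0]]
  ]
}}

```text
clock: 10.2
position: [0.5719, -0.2041, 0.1002]
ee_rot: [-0.967, 1.531, -1.527]
force: [-0.6, -0.9, 0.8]
width: 0.546
```

```bash
python3 - <<'E'
from h import *
stat();goto([.5737,-.205,.103],-26)
E
```

```text
t 10.2 p [ 0.5719 -0.2041  0.1002] F [-0.55 -0.88  0.78] w 0.546 jawyaw -25.46 tilt [-0.0031  0.001 ]
shift [ 0.     -0.0028  0.002 ] turn [0.18 0.54 0.02]
```

Close with a moderate grip.

Emit:
{"name": "arm_command", "arguments": {
  "plan": [
    [[0, 0, 0], [0, 0, 0]],
    [[0, 0, 0], [0, 0, 0]],
    [[0, 0, 0], [0, 0, 0]],
    [[0, 0, 0], [0, 0, 0]],
    [[0, 0, 0], [0, 0, 0]]
  ],
  "fingers": 1,
  "squeeze": 25
}}

```text
clock: 10.7
position: [0.5731, -0.2048, 0.1021]
ee_rot: [-0.965, 1.528, -1.529]
force: [-1.4, 0.9, 7.0]
width: 0.304
```

Emit:
{"name": "arm_command", "arguments": {
  "plan": [
    [[0, 0, 0], [0, 0, 0]],
    [[0, 0, 0], [0, 0, 0]],
    [[0, 0, 0], [0, 0, 0]]
  ]
}}

```text
clock: 11.0
position: [0.5731, -0.2047, 0.1021]
ee_rot: [-0.965, 1.528, -1.529]
force: [-0.6, 1.6, 7.6]
width: 0.305
```

```bash
python3 - <<'E'
from h import *
stat()
E
```

```text
t 11.0 p [ 0.5731 -0.2047  0.1021] F [-0.6   1.58  7.63] w 0.305 jawyaw -25.46 tilt [ 0.0004 -0.0001]
```

Emit:
{"name": "arm_command", "arguments": {
  "plan": [
    [[0, -0.015, 0], [0, 0, 0]],
    [[0, -0.04, 0], [0, 0, 0]],
    [[0, -0.07, 0], [0, 0, 0]],
    [[0, -0.11, 0], [0, 0, 0]],
    [[0, -0.15, 0], [0, 0, 0]]
  ]
}}

```text
clock: 11.5
position: [0.5719, -0.2045, 0.253]
ee_rot: [-0.967, 1.531, -1.528]
force: [0.2, 0.5, -1.8]
width: 0.301
```

Emit:
{"name": "arm_command", "arguments": {
  "plan": [
    [[0, 0, 0], [0, 0, 0]]
  ]
}}

```text
clock: 11.6
position: [0.5746, -0.2063, 0.2573]
ee_rot: [-0.96, 1.523, -1.533]
force: [0.9, -1.1, -1.6]
width: 0.301
```

```bash
python3 - <<'E'
from h import *
stat();goto([.57,.30,.28],-26)
q=get_image('side');save(q,'s10');q=get_image('wrist');save(q,'w10')
E
```

```text
t 11.6 p [ 0.5746 -0.2063  0.2573] F [ 0.88 -1.11 -1.62] w 0.301 jawyaw -25.51 tilt [ 0.0071 -0.0023]
shift [-0.455  -0.0239 -0.222 ] turn [-0.42  0.49 -0.06]
```

View pics/s10.png

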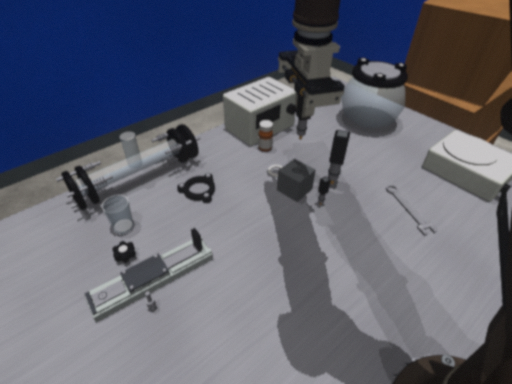

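View pics/w10.png

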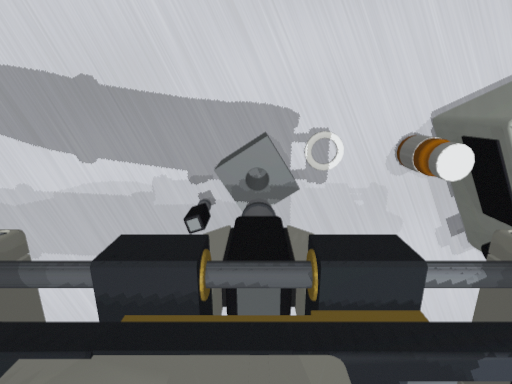

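The probe is held upright in the jaws and out of the stand. Carrying it at height towards the mark.

Emit:
{"name": "arm_command", "arguments": {
  "plan": [
    [[-0.02, 0, -0.01], [-0.4, 0, 0]],
    [[-0.44, 0, -0.21], [-0.4, 0, 0]],
    [[-0.44, 0, -0.21], [-0.4, 0, 0]],
    [[-0.44, 0, -0.21], [-0.4, 0, 0]],
    [[-0.44, 0, -0.21], [-0.4, 0, 0]]
  ]
}}

```text
clock: 12.2
position: [0.5707, 0.0199, 0.2495]
ee_rot: [-0.973, 1.538, -1.523]
force: [1.8, 0.5, -1.8]
width: 0.308
```

Emit:
{"name": "arm_command", "arguments": {
  "plan": [
    [[-0.22, 0, -0.11], [0, 0, 0]],
    [[-0.22, 0, -0.11], [0, 0, 0]],
    [[-0.22, 0, -0.11], [0, 0, 0]],
    [[-0.22, 0, -0.11], [0, 0, 0]],
    [[-0.22, 0, -0.11], [0, 0, 0]]
  ]
}}

```text
clock: 12.7
position: [0.5658, 0.2663, 0.2501]
ee_rot: [-0.974, 1.537, -1.523]
force: [0.1, 0.3, -2.2]
width: 0.302
```

```bash
python3 - <<'E'
from h import *
stat();goto([.582,.328,.18],-26)
E
```

```text
t 12.7 p [0.5658 0.2663 0.2501] F [ 0.08  0.29 -2.16] w 0.302 jawyaw -25.41 tilt [-0.0107  0.0022]
shift [-0.0629  0.0701 -0.0111] turn [0.61 0.59 0.16]
```

Emit:
{"name": "arm_command", "arguments": {
  "plan": [
    [[-0.03, 0.02, -0.005], [0.3, 0.5, 0]],
    [[-0.06, 0.05, -0.011], [0.3, 0.5, 0]],
    [[-0.06, 0.07, -0.011], [0.3, 0.5, 0]],
    [[-0.06, 0.07, -0.011], [0.3, 0.5, 0]],
    [[-0.06, 0.07, -0.011], [0.3, 0.5, 0]]
  ]
}}

```text
clock: 13.2
position: [0.5823, 0.3216, 0.1811]
ee_rot: [-0.964, 1.538, -1.535]
force: [0.6, -0.8, -1.8]
width: 0.304
```

```bash
python3 - <<'E'
from h import *
import pickle
stat();q=get_image('side');stat();w=get_image('wrist');s=observe();c=get_image('scene');stat()
pickle.dump((q,w,c,s),open('h1.pkl','wb'));save(w,'w11')
def crop(im,x,y,n,w=80,h=70,f=8):
    cv2.imwrite('pics/'+n,cv2.resize(im[y:y+h,x:x+w],None,fx=f,fy=f,interpolation=cv2.INTER_CUBIC)[...,::-1])
for t,P in(('tip',(.582,.328,.088)),('mark',(.582,.328,.03))): print(t,proj(q,P),proj(c,P),proj(w,P,s))
u=proj(q,(.582,.328,.055)).astype(int);crop(q['color'],u[0]-40,u[1]-35,'h1s.png');print(u)
u=proj(c,(.582,.328,.055)).astype(int);crop(c['color'],u[0]-40,u[1]-35,'h1c.png');print(u)
goto([.582,.328,.18],-26)
E
```

```text
t 13.2 p [0.5823 0.3216 0.1811] F [ 0.58 -0.79 -1.83] w 0.304 jawyaw -26.04 tilt [-0.005  -0.0011]
t 13.25 p [0.5831 0.3216 0.1823] F [ 0.24 -0.08 -1.52] w 0.301 jawyaw -26.06 tilt [-0.0031  0.0002]
t 13.35 p [0.5836 0.322  0.1832] F [-0.47 -0.41 -1.28] w 0.304 jawyaw -26.06 tilt [-0.0017  0.0018]
tip [ 92.00038884 278.79487004] [388.49086616 180.21028391] [253.73668637 199.34020728]
mark [101.04058893 295.44540016] [384.42526988 195.24948855] [254.69059014 182.81558397]
[ 97 288]
[386 188]
shift [-0.0047  0.0032 -0.004 ] turn [ 0.13 -0.06 -0.05]
```

View pics/h1s.png

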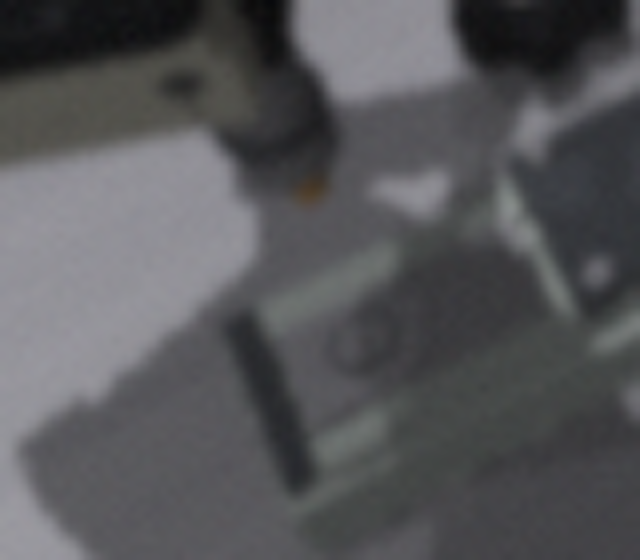

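View pics/h1c.png

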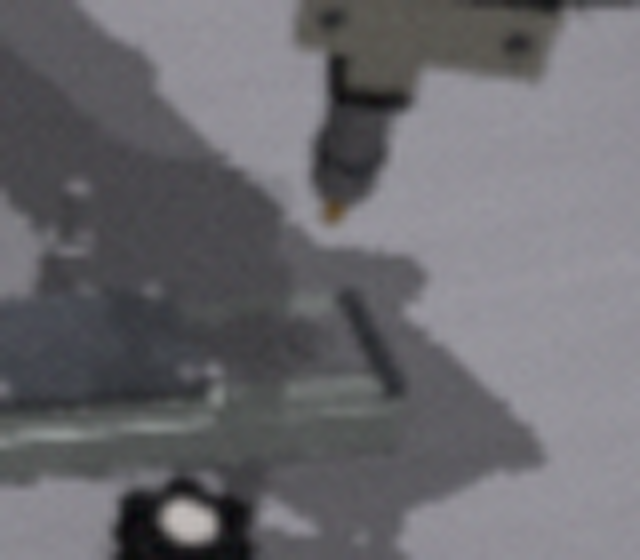

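View pics/w11.png

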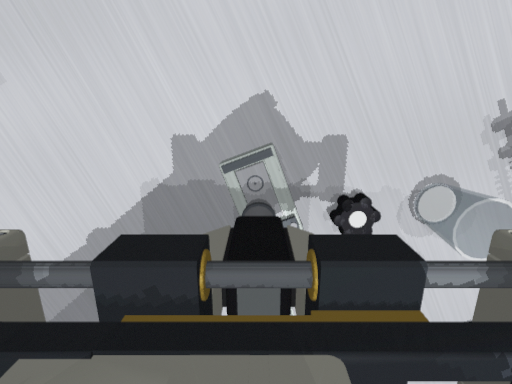

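The wrist view shows the ring at (255,184) with the barrel just below it. The side view shows the brass tip at (95,276) above the ring at (102,295), and the scene view the tip at (387,180).

```bash
python3 - <<'E'
from h import *
import pickle
q,w,c,s=pickle.load(open('h1.pkl','rb'))
print(s['position'])
x,y,z=.5833,.3218,.1825
for dz in(-.077,-.085,-.092): print(dz,proj(q,(x,y,z+dz)).round(1),proj(c,(x,y,z+dz)).round(1))
print('ring',atz(w,(255,184),.03,s),atz(q,(101.8,295.1),.03))
x0,y0=235,165
cv2.imwrite('pics/h1w.png',cv2.resize(w['color'][165:235,220:300],None,fx=8,fy=8,interpolation=cv2.INTER_CUBIC)[...,::-1])
E
```

```text
[0.58346329 0.32179925 0.1829084 ]
-0.077 [ 92.1 271. ] [387.9 176.1]
-0.085 [ 93.5 273.5] [387.3 178.3]
-0.092 [ 94.6 275.7] [386.8 180.2]
ring [0.58173386 0.32675299 0.03      ] [0.5817627  0.32656999 0.03      ]
```

View pics/h1w.png

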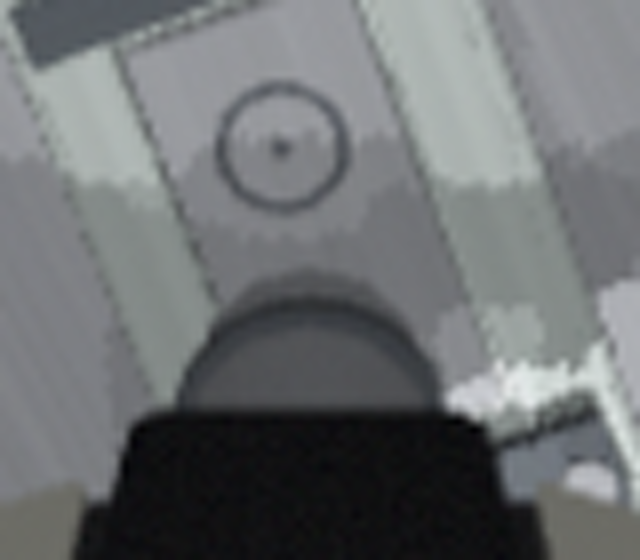

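```bash
python3 - <<'E'
from h import *
import pickle
q,w,c,s=pickle.load(open('h1.pkl','rb'))
M=R.from_rotvec(s['ee_rot']).as_matrix()
for t in((-.011,.077,0),(-.011,.070,0),(-.011,.05,0),(-.014,.032,0),(-.014,.032,.014),(-.014,.032,-.014)): print(t,proj(w,s['position']+M@np.array(t),s).round(1))
goto([.5817,.3272,.150],-26)
E
```

```text
(-0.011, 0.077, 0) [258.4 198.5]
(-0.011, 0.07, 0) [258.4 201.2]
(-0.011, 0.05, 0) [258.4 210. ]
(-0.014, 0.032, 0) [258.4 214.9]
(-0.014, 0.032, 0.014) [281.4 214.9]
(-0.014, 0.032, -0.014) [235.5 214.9]
shift [-0.0038  0.0332 -0.0039] turn [ 0.13 -0.06 -0.05]
```

The kinematic prediction of the barrel rim, (258.4,198.5), matches the picture, so the tip lies on the TCP axis. Descend to hover about 10 mm above the mark.

Emit:
{"name": "arm_command", "arguments": {
  "plan": [
    [[-0.004, 0.015, -0.004], [0.1, 0, 0]],
    [[-0.004, 0.033, -0.004], [0.1, 0, 0]],
    [[-0.004, 0.045, -0.004], [0.1, 0, 0]],
    [[-0.004, 0.05, -0.004], [0.1, 0, 0]],
    [[-0.004, 0.05, -0.004], [0.1, 0, 0]]
  ]
}}

```text
clock: 13.85
position: [0.5804, 0.328, 0.131]
ee_rot: [-0.962, 1.536, -1.535]
force: [0.7, 0.1, -1.8]
width: 0.306
```

Emit:
{"name": "arm_command", "arguments": {
  "plan": [
    [[0, 0, 0], [0, 0, 0]],
    [[0, 0, 0], [0, 0, 0]],
    [[0, 0, 0], [0, 0, 0]]
  ]
}}

```text
clock: 14.15
position: [0.5811, 0.3284, 0.1324]
ee_rot: [-0.96, 1.536, -1.534]
force: [-0.1, 0.9, -1.9]
width: 0.301
```

```bash
cat > look.py <<'E'
from h import *
import pickle,sys
n=sys.argv[1]
stat();q=get_image('side');stat();w=get_image('wrist');s=observe();c=get_image('scene');stat()
pickle.dump((q,w,c,s),open(n+'.pkl','wb'))
def crop(im,x,y,w=40,h=50,f=8): return cv2.resize(im[y:y+h,x:x+w],None,fx=f,fy=f,interpolation=cv2.INTER_CUBIC)
M=R.from_rotvec(s['ee_rot']).as_matrix();T=s['position']+M@np.array([0,.092,0]);print('tip point',T.round(4))
outs=[]
for p,k in((q,None),(c,None)):
    u=proj(p,(.5817,.3272,.04)).astype(int)-[20,25];outs.append(crop(p['color'],*u));print('off',u,'mark',((proj(p,(.5817,.3272,.03))-u)*8).round(),'tip',((proj(p,T)-u)*8).round())
cv2.imwrite('pics/'+n+'.png',np.hstack(outs)[...,::-1])
cv2.imwrite('pics/'+n+'w.png',cv2.resize(w['color'][155:235,220:300],None,fx=7,fy=7,interpolation=cv2.INTER_CUBIC)[...,::-1])
goto([.5817,.3272,.122],-26)
E
python3 look.py k1
```

```text
t 14.15 p [0.5811 0.3284 0.1324] F [-0.13  0.91 -1.88] w 0.301 jawyaw -25.97 tilt [-0.0008  0.0008]
t 14.2 p [0.581  0.3284 0.1323] F [ 0.41 -0.43 -2.22] w 0.304 jawyaw -25.97 tilt [-0.001   0.0008]
t 14.3 p [0.5809 0.3284 0.1321] F [-0.47 -0.28 -0.96] w 0.303 jawyaw -25.97 tilt [-0.0013  0.0005]
tip point [0.5808 0.3285 0.0402]
off [ 80 267] mark [172. 226.] tip [156. 210.]
off [364 167] mark [161. 226.] tip [169. 203.]
shift [0.0007 0.0101 0.0013] turn [0.08 0.03 0.01]
```

View pics/k1.png

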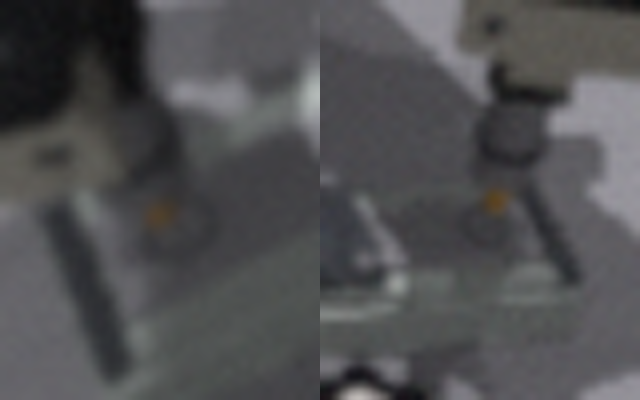

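View pics/k1w.png

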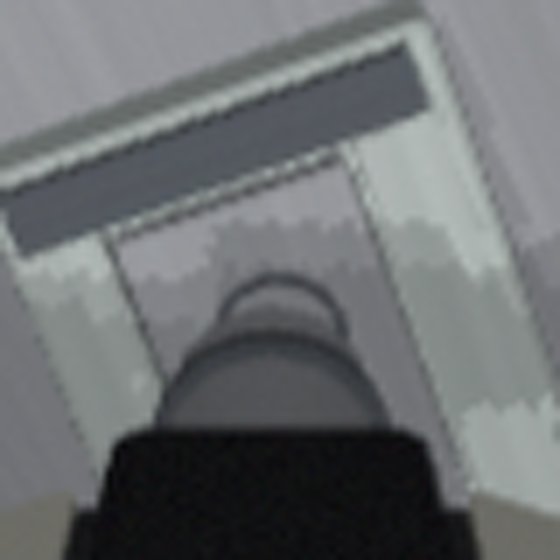

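Emit:
{"name": "arm_command", "arguments": {
  "plan": [
    [[0.001, 0.002, 0.0014], [0, 0, 0]],
    [[0.001, 0.004, 0.0014], [0, 0, 0]],
    [[0.001, 0.006, 0.0014], [0, 0, 0]],
    [[0.001, 0.007, 0.0014], [0, 0, 0]],
    [[0.001, 0.007, 0.0014], [0, 0, 0]]
  ]
}}

```text
clock: 14.8
position: [0.5814, 0.3268, 0.1244]
ee_rot: [-0.962, 1.536, -1.534]
force: [-0.4, -0.1, -1.8]
width: 0.303
```

```bash
python3 look.py k2
```

```text
t 14.8 p [0.5814 0.3268 0.1244] F [-0.37 -0.07 -1.76] w 0.303 jawyaw -25.97 tilt [-0.0021 -0.    ]
t 14.85 p [0.5815 0.3268 0.1246] F [ 0.14 -0.67 -2.16] w 0.308 jawyaw -25.97 tilt [-0.0019  0.    ]
t 14.95 p [0.5816 0.3268 0.1248] F [-0.09 -0.42 -1.53] w 0.308 jawyaw -25.97 tilt [-0.0016  0.0002]
tip point [0.5814 0.3268 0.0327]
off [ 80 267] mark [172. 226.] tip [171. 221.]
off [364 167] mark [161. 226.] tip [161. 220.]
shift [-0.0004  0.0028 -0.    ] turn [0.09 0.03 0.03]
```

View pics/k2.png

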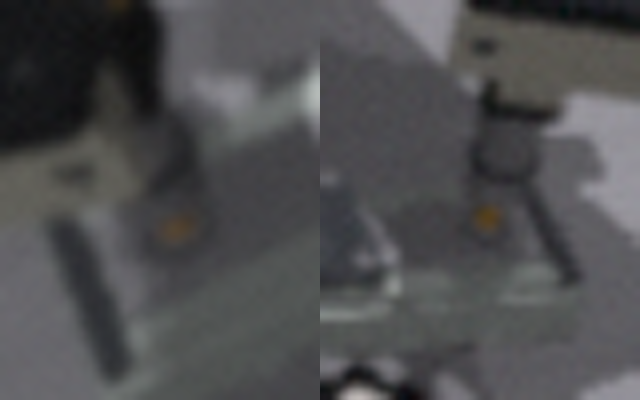

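View pics/k2w.png

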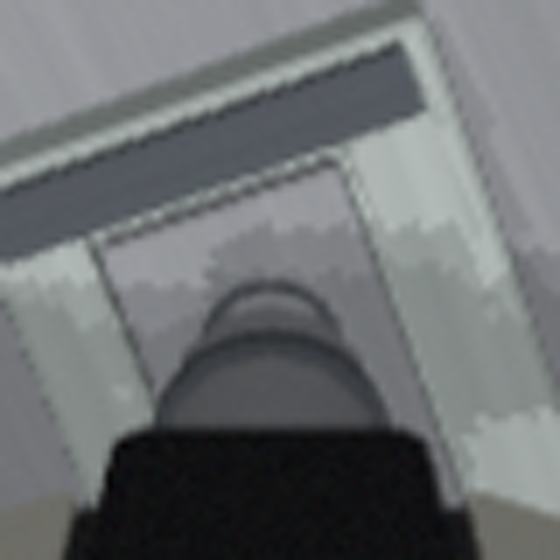

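Tip is over the ring centre in all three views. Lower gently about 9 mm: contact, then half-way in.

Emit:
{"name": "arm_command", "arguments": {
  "plan": [
    [[0, 0.002, 0], [0, 0, 0]],
    [[0, 0.004, 0], [0, 0, 0]],
    [[0, 0.005, 0], [0, 0, 0]],
    [[0, 0.006, 0], [0, 0, 0]],
    [[0, 0.006, 0], [0, 0, 0]]
  ]
}}

```text
clock: 15.45
position: [0.5817, 0.3269, 0.1187]
ee_rot: [-0.961, 1.536, -1.534]
force: [-0.1, -0.6, -0.2]
width: 0.304
```

```bash
python3 - <<'E'
from h import *
F=[]
for i in range(4):
    get_image('side');F.append(observe()['force'])
stat();print(np.mean(F,0).round(2))
E
```

```text
t 15.65 p [0.5816 0.3268 0.1189] F [ 0.59  0.75 -0.38] w 0.303 jawyaw -25.97 tilt [-0.0015  0.0003]
[0.41 0.54 0.04]
```

```bash
cat > favg.py <<'E'
from h import *
F=[];Z=[]
for i in range(20):
    get_image('side');s=observe();F.append(s['force'][2]);Z.append(s['position'][2])
stat();print('Fz',np.mean(F).round(3),'+-',(np.std(F)/20**.5).round(3),'z',np.mean(Z).round(5))
E
python3 favg.py
```

```text
t 16.65 p [0.5815 0.3268 0.1187] F [ 0.31  0.26 -0.27] w 0.304 jawyaw -25.97 tilt [-0.0017  0.0002]
Fz -0.189 +- 0.087 z 0.11878
```

Emit:
{"name": "arm_command", "arguments": {
  "plan": [
    [[0, 0.001, 0], [0, 0, 0]],
    [[0, 0.0025, 0], [0, 0, 0]],
    [[0, 0.0025, 0], [0, 0, 0]],
    [[0, 0.0025, 0], [0, 0, 0]],
    [[0, 0.0025, 0], [0, 0, 0]]
  ]
}}

```text
clock: 17.15
position: [0.5815, 0.3268, 0.1163]
ee_rot: [-0.961, 1.536, -1.534]
force: [0.2, 0.2, 1.0]
width: 0.308
```

```bash
python3 favg.py
```

```text
t 18.15 p [0.5815 0.3268 0.1162] F [-0.02  0.36  1.36] w 0.308 jawyaw -25.97 tilt [-0.0018  0.0002]
Fz 0.487 +- 0.095 z 0.11625
```

Force slope is 0.27 N/mm, as the spring should give. Insertion comes to ~5.8 mm by height and ~7 mm by force. Final visual check.

```bash
python3 look.py k3; python3 - <<'E'
from h import *
import pickle
q,w,c,s=pickle.load(open('k3.pkl','rb'))
a=np.linspace(0,2*np.pi,60)
im=cv2.resize(w['color'][155:235,220:300],None,fx=7,fy=7,interpolation=cv2.INTER_CUBIC)
for C,col in(((s['position'][0],s['position'][1]),(255,0,0)),):
    for t in a:
        u=(proj(w,(C[0]+.0073*np.cos(t),C[1]+.0073*np.sin(t),.03),s)-[220,155]+.5)*7
        cv2.circle(im,tuple(u.astype(int)),1,col,-1)
cv2.imwrite('pics/k3o.png',im[...,::-1])
big=q['color'];cv2.imwrite('pics/k3f.png',big[...,::-1])
E
```

```text
t 18.15 p [0.5815 0.3268 0.1162] F [-0.02  0.36  1.36] w 0.308 jawyaw -25.97 tilt [-0.0018  0.0002]
t 18.2 p [0.5815 0.3268 0.1162] F [0.22 0.06 0.68] w 0.304 jawyaw -25.97 tilt [-0.0018  0.0002]
t 18.3 p [0.5815 0.3268 0.1162] F [0.2  1.17 0.24] w 0.306 jawyaw -25.97 tilt [-0.0018  0.0002]
tip point [0.5814 0.3268 0.0242]
off [ 80 267] mark [172. 226.] tip [181. 239.]
off [364 167] mark [161. 226.] tip [156. 237.]
shift [-0.0004 -0.0058 -0.    ] turn [0.09 0.03 0.03]
```

View pics/k3.png

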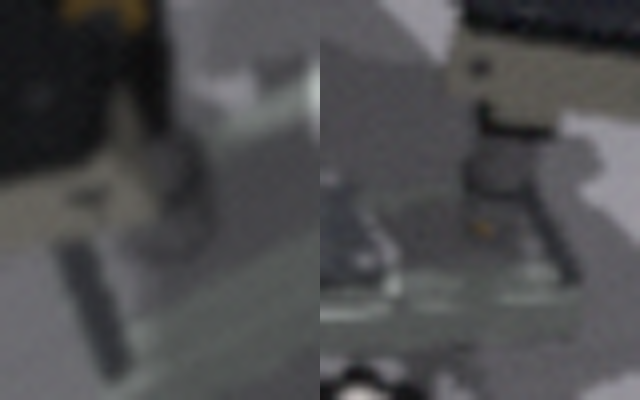

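View pics/k3o.png

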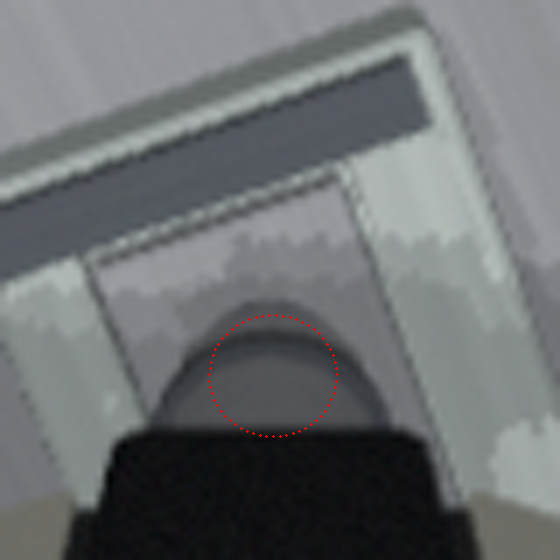

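View pics/k3f.png

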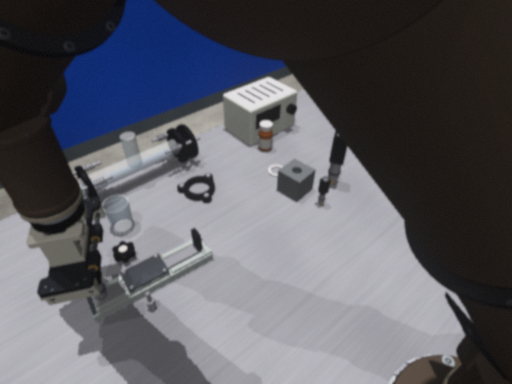

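```bash
python3 - <<'E'
from h import *
import pickle
from scipy.optimize import least_squares
for n,rows in(('k1',(283,)),('k2',(270,))):
    q,w,c,s=pickle.load(open(n+'.pkl','rb'))
    M=R.from_rotvec(s['ee_rot']).as_matrix()
    for C in((.5815,.3268),(.5817,.3272),(.5817,.3262),(.582,.328)):
        a=np.linspace(0,2*np.pi,200)
        U=np.array([(proj(w,(C[0]+.0073*np.cos(t),C[1]+.0073*np.sin(t),.03),s)-[220,155]+.5)*7 for t in a])
        print(n,C,'top row',U[:,1].min().round(1),'at',U[U[:,1].argmin(),0].round(1))
    print('barrel rim',((proj(w,s['position']+M@np.array((-.011,.077,0)),s)-[220,155]+.5)*7).round(1))
E
```

```text
k1 (0.5815, 0.3268) top row 287.4 at 283.9
k1 (0.5817, 0.3272) top row 283.8 at 283.9
k1 (0.5817, 0.3262) top row 290.9 at 287.5
k1 (0.582, 0.328) top row 277.0 at 283.2
barrel rim [272.1 307.9]
k2 (0.5815, 0.3268) top row 294.7 at 274.0
k2 (0.5817, 0.3272) top row 291.0 at 274.1
k2 (0.5817, 0.3262) top row 298.4 at 277.8
k2 (0.582, 0.328) top row 284.1 at 273.4
barrel rim [272.1 307.9]
```

```bash
python3 - <<'E'
import cv2
import numpy as np
a=cv2.imread('pics/k1w.png');b=cv2.imread('pics/k2w.png')
o=np.hstack([a[240:400,130:410],b[240:400,130:410]]);cv2.imwrite('pics/kk.png',cv2.resize(o,None,fx=1.4,fy=2.5))
for n,im,u in(('k1',a,283),('k2',b,270)): print(n,[(r,int(im[r,u].mean())) for r in range(262,350,4)])
E
```

```text
k1 [(262, 128), (266, 122), (270, 107), (274, 87), (278, 74), (282, 75), (286, 90), (290, 109), (294, 117), (298, 118), (302, 116), (306, 107), (310, 96), (314, 86), (318, 82), (322, 85), (326, 82), (330, 68), (334, 55), (338, 50), (342, 52), (346, 59)]
k2 [(262, 128), (266, 130), (270, 129), (274, 125), (278, 108), (282, 88), (286, 78), (290, 84), (294, 100), (298, 112), (302, 107), (306, 97), (310, 89), (314, 85), (318, 85), (322, 83), (326, 75), (330, 62), (334, 53), (338, 51), (342, 54), (346, 61)]
```

Ring arc fits put the mark within ~1 mm of the tip axis (3 mm allowed). Handing in.

```bash
python3 - <<'E'
from h import *
stat();print(sign_off());stat()
E
```

```text
t 18.3 p [0.5815 0.3268 0.1162] F [0.2  1.17 0.24] w 0.306 jawyaw -25.97 tilt [-0.0018  0.0002]
the job is handed in; nothing more can be done
None
the job is handed in; nothing more can be done
```

The job was handed in at 18.3 s, with the probe held upright on the coupon's ring and its spring tip pressed in about half way. The sign-off gave no verdict.

- **Ejector:** I pushed the knob with shut fingers until the force rose to about 16–17 N with no more travel. The ring then showed in the open beside the end bar. After I backed off, the wrist view showed the knob back at its rest position.
- **Probe:** I gripped the middle-sized probe by its handle with 25 N, lifted it straight out of the stand and carried it over the holder. The gripper did not touch the coupon.
- **Tip position:** The tip is about 1 mm or less from the ring's centre. The wrist view put the centre about 1 mm further along the holder and the side view put it on the tip axis. About 3 mm is allowed. The probe's tilt is about 0.1°.
- **Tip depth:** My two checks disagree slightly: about 5.8 mm by height and about 7 mm by force (roughly 2.3 N). Half way is 6 mm. The force figure rests on only a few noisy readings taken in the air before contact.
- **Rest of the bench:** In the last side view the things I could see stood where they were at the start. The arm hid part of that view.

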